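# Make up the cup kit and the tin kit from the bench stock

## Task

Make up two kits: the blue tray gets the brass test cup and the small silvery weight, the yellow tray gets the lidded aluminium tin and the larger brass weight. Stand each thing upright and centred on its round seat, the cup or tin on the large seat and the weight on the small one, and leave the empty steel cup where it stands.

Things in the scene. Friction and masses are not known exactly. Their poses are not given: they have to be found in the camera images.
- blue_tray: Blue kit tray, 86 mm (its x) by 140 mm (its y), fixed; floor top 5 mm, rim top 7 mm above the bench, rim 5 mm wide. Origin: centre of its underside, z up. Two flat round seats (black disc, white ring) on the floor: large, 66 mm across, at x = 0, y = +30 mm; small, 40 mm across, at x = 0, y = -38 mm in the tray's frame. A thing on a seat has its origin 5 mm above the tray's.
- yellow_tray: Yellow kit tray, 86 mm (its x) by 140 mm (its y), fixed; floor top 5 mm, rim top 7 mm above the bench, rim 5 mm wide. Origin: centre of its underside, z up. Two flat round seats (black disc, white ring) on the floor: large, 66 mm across, at x = 0, y = +30 mm; small, 40 mm across, at x = 0, y = -38 mm in the tray's frame. A thing on a seat has its origin 5 mm above the tray's.
- brass_cup: Brass-coloured round test cup filled level with dark paste, 58 mm in diameter at the rim (about 54 mm at the foot), 40 mm high, about 0.12 kg. Loose; origin at the centre of its underside, z up. Starts upright on the bench.
- moisture_tin: Aluminium moisture tin with its lid on (fixed), round, 61 mm in diameter, 34 mm high, about 0.05 kg. Loose; origin at the centre of its underside, z up. Starts upright on the bench.
- brass_weight: Larger, brass-coloured calibration weight: round body 32 mm in diameter up to 32 mm high, above it a narrow neck and a knob 18 mm across; 46 mm high, 0.2 kg; can be gripped round the body. Loose; origin at the centre of its underside, z up. Starts upright on the bench.
- steel_weight: Smaller, silvery calibration weight: round body 26 mm in diameter up to 27 mm high, above it a knob 14 mm across; 37 mm high, 0.1 kg; can be gripped round the body. Loose; origin at the centre of its underside, z up. Starts upright on the bench.
- steel_cup: Empty light grey steel test cup, round, 43 mm in diameter, 50 mm high. Not part of any kit: it stays where it stands. Loose; origin at the centre of its underside, z up. Starts upright on the bench.
Mind the look-alikes: they are no part of the job. Several things have the shape of the blue_tray; the one meant has the colours described above.

How it is judged (in metres and radians):
At the end, for the whole second after the job is handed in: Brass cup and small silvery weight stand on the blue tray, tin and brass weight on the yellow tray, cup and tin on the large seats, weights on the small ones, each within 12 mm of the seat's centre along both tray axes, upright, at rest; steel cup upright within 25 mm of its start (x of brass_cup in the frame of blue_tray between -0.012 and 0.012 m and y of brass_cup in the frame of blue_tray between 0.018 and 0.042 m and z of brass_cup in the frame of blue_tray between 0.001 and 0.009 m and angle between each of brass_cup, steel_weight, moisture_tin, brass_weight, steel_cup's own z axis and vertical below 0.12 rad and linear speed of each of brass_cup, steel_weight, moisture_tin, brass_weight below 0.02 m/s and x of steel_weight in the frame of blue_tray between -0.012 and 0.012 m and y of steel_weight in the frame of blue_tray between -0.05 and -0.026 m and z of steel_weight in the frame of blue_tray between 0.001 and 0.009 m and x of moisture_tin in the frame of yellow_tray between -0.012 and 0.012 m and y of moisture_tin in the frame of yellow_tray between 0.018 and 0.042 m and z of moisture_tin in the frame of yellow_tray between 0.001 and 0.009 m and x of brass_weight in the frame of yellow_tray between -0.012 and 0.012 m and y of brass_weight in the frame of yellow_tray between -0.05 and -0.026 m and z of brass_weight in the frame of yellow_tray between 0.001 and 0.009 m and distance of steel_cup from where it was at the start of the episode below 0.025 m); the robot touches nothing.
It fails at once if the steel cup is moved by more than 25 mm (distance of steel_cup from where it was at the start of the episode above 0.025 m).
It also fails if it takes over 102 s, if anything falls off the work surface, if the arm or the gripper's body presses on something with over 40 N, if the wrist force passes 120 N, or if a joint passes its speed limit or range.

## Robot

A 6-joint arm with a two-finger parallel gripper is mounted at the origin on a cart in front of the work surface, level with it; the furniture and walls round the work are solid. World frame = base frame: x ahead of the robot, y to its left, z up, the work surface at z = 0. Lengths are in mm, angles in rad, forces in N, time in s.
With the tool pointing down it reaches from about 225 to 725 mm from the base axis. Payload 3.1 kg.
Tool frame: the origin (TCP) lies midway between the tips of the shut fingers; the grasp point (between the pads) lies 19 mm behind it; z points along the fingers, y is the line along which they close (so a half turn about z gives the same grasp; the last joint's range is limited). The gripper opens to 85 mm and grips with 20 to 120 N. Pads are 22 mm wide; open, the fingers measure 114 mm over their backs; the gripper's body (76 mm by 85 mm) begins 54 mm behind the grasp point. The pads swing forward as they close: fully open they stand 13 mm farther back than shut.
Start: joints at [-1.459, 0.048, 0.099, 1.622, 0, 1.443], TCP at [124.677, -509.974, 231.312] pointing down, gripper open.
Joint ranges: [-2.91, 2.91], [-0.99, 1.94], [-1.21, 1.42], [-2.12, 2.29], [-1.49, 1.47], [-3.14, 3.14]. Speed limits (rad/s): [2.79, 2.79, 3.14, 3.14, 3.14, 3.14].

## Interface

Orientations are given as a rotation vector (axis times angle).
In Python, from station import bot gives the robot as it stands.
- The arm moves only by the shell command python3 -m jog 'ROWS'. ROWS is JSON, a list of rows, each a list of 7 numbers: the shift along the tool's x, y, z in mm, then the turn, a rotation vector about the tool's x, y, z in rad, then the closure, from -1 (fully open) to 1 (shut). In form: [[dx, dy, dz, ax, ay, az, hand], ...]. A call has 1 to 8 rows; each row is the pose to reach, as a shift and turn from the pose commanded when the call began, along the tool's axes at that moment; what a row does not reach only later rows make up. A row lasts 1/10 s, in which the tool goes at most 50 mm and 8.59 degrees, less where a joint would pass 70% of its speed; a pose out of reach is approached as far as the arm can. A call with a gripper value outside its range is refused whole. The fingers move at their own pace and stop on an object; the grip force is fixed at half the most. Time passes only in rows, so rows that repeat a pose let the fingers close. It gives the time, the measured TCP pose, the force, the opening and the grip force at its end, in the units of the state.
- bot.get_obs(): the state, without advancing time (a new reading comes with each control period).
- bot.read_camera(name): name is "side" or "top"; returns a dict with "frame" (420x560x3 uint8, red, green, blue), "mtx" (3x3 intrinsics, pixels), "eye" and "orientation" of the camera in the world. Camera axes: x right, y up, looking along -z (the intrinsics and any distortion apply to the point x, -y, -z); pixel columns grow to the right and rows downward; lengths in mm; the calibration is good to about 2 mm. A picture is of the moment at which its call begins. There is no depth.
- bot.hand_in(): hands the job in; it is judged then, once.
The state is a dict: "time": time; "joints": joint angles; "joint_velocities": joint speeds; "tau": joint torques, N m; "ee_pos": TCP position; "tool_rot": TCP orientation; "wrist_force": force on the tool from outside, world axes, zero at the start; "torque": the same for the moment, N m; "opening": finger opening in mm; "grasp_force": force on a finger pad.
Only numpy, scipy, OpenCV 4.12 (cv2) and the standard library are available. Lean on these libraries where they do the work, as an engineer would, in place of code of your own. Each camera call takes 0.05 s, during which the arm holds its last target. There are 200 camera calls.

## Working session

There is one attempt and no reset: what is moved stays moved. The work goes in short steps, Python scripts to look and compute and a shell command to move; the robot and the scene stay as the last step left them, time stands still between calls to the robot, and variables do not carry over. Pictures are saved under pics/ and viewed, at most 14 in all, crops included, and the job is handed in when it is done.

```bash
ls; mkdir -p pics; python3 - <<'E'
from station import bot
import cv2
o=bot.get_obs(); print(o['time'],o['ee_pos'],o['tool_rot'],o['opening'])
for n in('top','side'):
    c=bot.read_camera(n); cv2.imwrite(f'pics/{n}0.png',c['frame'][:,:,::-1]); print(n,c['mtx'],c['eye'],c['orientation'],[k for k in c])
E
```

```text
pics
0.0 [ 124.61747513 -509.35839226  230.11213666] [-3.11667338e+00 -3.75542861e-01 -2.84286513e-05] 85.21088350615241
top [[456.70657819   0.         279.31803327]
 [  0.         456.70657819 216.53274594]
 [  0.           0.           1.        ]] [ 323.58590557  -47.13814816 1420.26052003] [ 0.09660866 -0.1090593  -1.54124717] ['frame', 'mtx', 'eye', 'orientation']
side [[446.91867099   0.         283.01910831]
 [  0.         446.91867099 217.25017444]
 [  0.           0.           1.        ]] [103.35828927 816.41407499 556.49231511] [ 0.34848379 -1.42169812 -2.36113414] ['frame', 'mtx', 'eye', 'orientation']
```

View pics/top0.png

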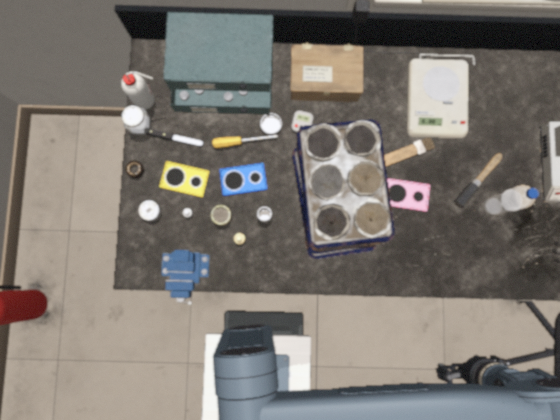

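View pics/side0.png

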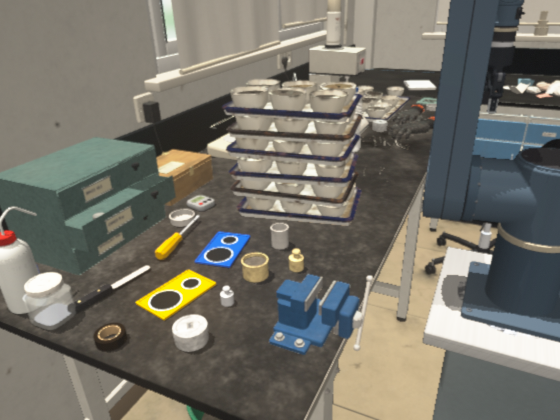

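Top view: blue tray (243,179), yellow tray (184,179), brass cup (221,215), tin (149,210), steel weight (187,212), brass weight (239,239), and the steel cup at (264,213), which stays put.

Look-alikes to avoid:
- pink tray (408,194)
- small dark ring (135,169)
- white/glass dish (270,124)
- jar (135,120)

A tall stack at (345,185) stands between the arm and the work.

```bash
cat > h.py <<'E'
import numpy as np, cv2
from scipy.spatial.transform import Rotation as R
from station import bot
def cast(c,px,z):
    px=np.atleast_2d(np.array(px,float)); K=c['mtx']
    d=np.c_[(px-K[:2,2])/[K[0,0],K[1,1]],np.ones(len(px))]*[1,-1,-1]
    d=R.from_rotvec(c['orientation']).apply(d); e=np.array(c['eye'])
    return e+d*((z-e[2])/d[:,2])[:,None]
def proj(c,p):
    q=R.from_rotvec(c['orientation']).inv().apply(np.atleast_2d(p)-c['eye'])*[1,-1,-1]
    return q[:,:2]/q[:,2:]*[c['mtx'][0,0],c['mtx'][1,1]]+c['mtx'][:2,2]
def blobs(c,lo,hi,amin=30,amax=1e9,roi=None):
    m=cv2.inRange(cv2.cvtColor(c['frame'],cv2.COLOR_RGB2HSV),lo,hi)
    if roi: k=np.zeros_like(m); x0,y0,x1,y1=roi; k[y0:y1,x0:x1]=255; m&=k
    cs,_=cv2.findContours(m,cv2.RETR_EXTERNAL,cv2.CHAIN_APPROX_NONE)
    return [q for q in cs if amin<cv2.contourArea(q)<amax]
E
python3 - <<'E'
from h import *
t=bot.read_camera('top'); s=bot.read_camera('side')
np.set_printoptions(precision=1,suppress=True)
for col,lo,hi in(('blue',(105,150,120),(120,255,255)),('yel',(22,150,120),(35,255,255))):
  for n,c in(('t',t),('s',s)):
    for q in blobs(c,lo,hi,300):
        r=cv2.minAreaRect(q); b=cv2.boxPoints(r)
        w=cast(c,q[:,0,:],7).astype(np.float32)[:,:2]
        rr=cv2.minAreaRect(w); print(col,n,r[0],'world',rr)
    # seats
im=t['frame'][:,:,::-1]; 
cv2.imwrite('pics/c1.png',cv2.resize(im[100:260,100:300],None,fx=4,fy=4)[:600,:800])
cv2.imwrite('pics/c2.png',cv2.resize(s['frame'][:,:,::-1][210:360,120:320],None,fx=4,fy=4))
print(proj(t,[[0,0,0],[300,0,0]]))
for px in [(221,215),(149,210),(187,212),(239,239),(264,213)]: print(px,cast(t,px,35)[0])
E
```

```text
blue s (222.90000915527344, 248.8000030517578) world ((628.6536254882812, 65.50143432617188), (87.58641052246094, 146.7171173095703), 9.529020309448242)
yel s (175.69227600097656, 293.0384521484375) world ((624.0179443359375, 250.24009704589844), (144.85787963867188, 92.09204864501953), 78.51555633544922)
[[256.1 385.6]
 [259.3 284.2]]
(221, 215) [506.6 122.6  35. ]
(149, 210) [515.9 343.   35. ]
(187, 212) [513.  226.8  35. ]
(239, 239) [434.6  64.9  35. ]
(264, 213) [516.4  -8.6  35. ]
```

View pics/c1.png

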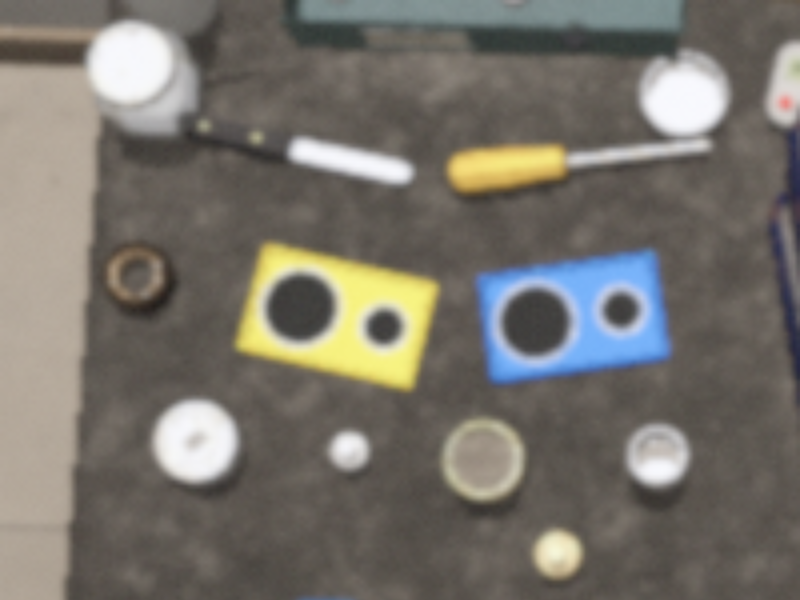

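View pics/c2.png

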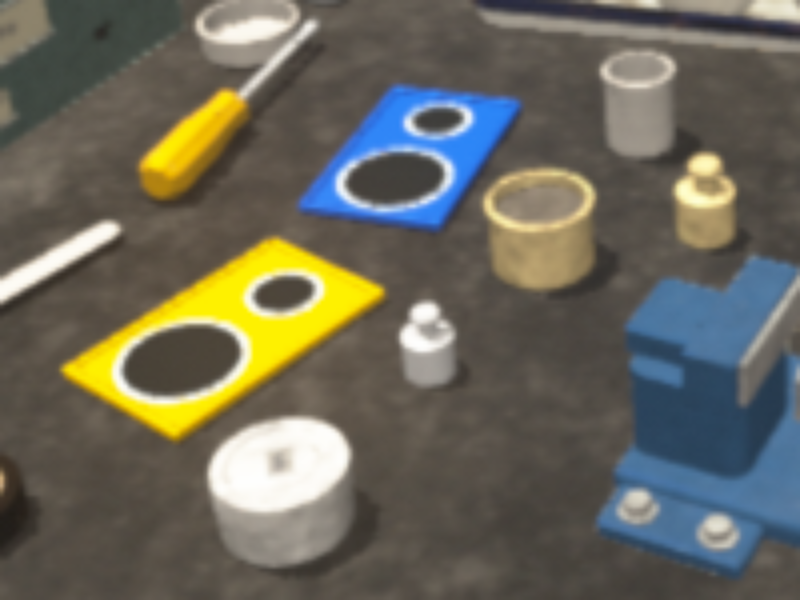

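Crops confirm the choice: in the top crop the brass cup is at (484,460), tin (196,441), silvery weight (349,451), brass weight (557,554), and steel cup (657,456). Blue seats are at (536,321) and (621,310), yellow seats at (300,307) and (384,327). The side crop agrees.

```bash
python3 - <<'E'
from h import *
np.set_printoptions(precision=1,suppress=True)
t=bot.read_camera('top'); s=bot.read_camera('side')
T=lambda x,y:(100+x/4-.375,100+y/4-.375); S=lambda x,y:(120+x/4-.375,210+y/4-.375)
for n,a,za,b,zb in [('bl',(536,321),5,(394,179),5),('bs',(621,310),5,(438,120),5),('yl',(300,307),5,(181,361),5),('ys',(384,327),5,(284,293),5),
 ('cup',(484,460),40,(540,196),40),('tin',(196,441),34,(280,460),34),('sw',(349,451),33,(426,315),35),('bw',(557,554),42,(705,165),43),('scup',(657,456),50,(637,68),50)]:
    print(n,cast(t,T(*a),za)[0],cast(s,S(*b),zb)[0])
print('stack base side',cast(s,[(240,212),(355,220)],0))
b=cast(s,[(240,212),(355,220)],0)
for h in(150,200,250,300,350): print(h,proj(s,b+[0,0,h]),cast(t,[(300,125),(378,120),(391,238),(310,247)],h)[:,:2].ravel())
print('vise',cast(t,[(165,250),(208,250),(208,280),(180,300)],60))
print('box',cast(t,[(170,105),(270,105)],60))
o=bot.get_obs();print(o['joints'])
E
```

```text
bl [623.5  91.3   5. ] [625.7  92.7   5. ]
bs [634.2  24.6   5. ] [637.4  24.6   5. ]
yl [629.4 277.7   5. ] [631.8 278.5   5. ]
ys [615.2 210.8   5. ] [618.3 210.6   5. ]
cup [507.1 123.2  40. ] [511.3 122.4  40. ]
tin [516.4 344.5  34. ] [519.7 345.1  34. ]
sw [512.1 227.5  33. ] [515.7 231.   35. ]
bw [436.7  64.8  42. ] [441.2  64.   43. ]
scup [512.4  -8.7  50. ] [516.9  -8.7  50. ]
stack base side [[ 693.5 -124.2    0. ]
 [ 388.  -200.5    0. ]]
150 [[236.  160.8]
 [358.  166.6]] [ 759.4 -107.6  781.1 -332.9  439.8 -368.7  408.5 -142.6]
200 [[234.6 142.3]
 [359.1 147.3]] [ 742.2 -105.2  763.1 -321.7  435.2 -356.   405.2 -138.9]
250 [[233.1 123.1]
 [360.3 127.1]] [ 725.1 -102.8  745.1 -310.4  430.6 -343.4  401.8 -135.1]
300 [[231.6 103.1]
 [361.5 106.1]] [ 707.9 -100.4  727.1 -299.2  426.1 -330.7  398.5 -131.4]
350 [[230.   82.2]
 [362.7  84.1]] [ 690.8  -98.1  709.1 -287.9  421.5 -318.   395.1 -127.6]
vise [[393.9 281.   60. ]
 [397.4 153.6  60. ]
 [309.2 149.4  60. ]
 [249.1 228.5  60. ]]
box [[842.4 292.1  60. ]
 [851.8 -17.4  60. ]]
[-1.5  0.   0.1  1.6  0.   1.4]
```

Both views agree to about 4 mm. I'll use the averages, and close the fingers along world x (tool x = +y, tool y = +x). The stack is about 300 mm high at x>390, y<-100, so I'll retract first and swing round it close to the base.

```bash
python3 -m jog '[[-3,-217,-100,0,0,-1.2,-1],[-3,-217,-100,0,0,-1.2,-1],[-3,-217,-100,0,0,-1.2,-1],[-3,-217,-100,0,0,-1.2,-1],[-3,-217,-100,0,0,-1.2,-1],[-3,-217,-100,0,0,-1.2,-1],[-3,-217,-100,0,0,-1.2,-1],[-3,-217,-100,0,0,-1.2,-1]]'
cat > go.py <<'E'
# print tool-axis shift (mm) and yaw to reach world x y z (tool x=+y) from the present pose
import sys; from h import *
np.set_printoptions(precision=1,suppress=True)
o=bot.get_obs(); r=R.from_rotvec(o['tool_rot']); M=R.from_matrix([[0,1,0],[1,0,0],[0,0,-1]])
print('t',round(o['time'],1),'pos',o['ee_pos'],'j',np.round(o['joints'],2),'open',round(o['opening'],1),'turn',np.round((r.inv()*M).as_rotvec(),3))
a=list(map(float,sys.argv[1:]))
for i in range(0,len(a),3): print(a[i:i+3],'shift',r.inv().apply(np.array(a[i:i+3])-o['ee_pos']))
E
python3 go.py 265 -140 330  300 40 330
```

```text
time: 1.1
ee_pos: [70.2, -299.7, 331.9]
tool_rot: [2.355, 2.077, -0.002]
wrist_force: [-0.3, -0.2, 0.6]
opening: 85.5
grasp_force: 0.0
t 1.1 pos [  70.2 -299.7  331.9] j [-1.6 -0.5 -0.1  1.9  0.   0.1] open 85.5 turn [ 0.   0.  -0.1]
[265.0, -140.0, 330.0] shift [182.8 173.4   1.6]
[300.0, 40.0, 330.0] shift [365.8 185.7   1.2]
```

```bash
python3 -m jog '[[183,173,0,0,0,-0.128,-1],[183,173,0,0,0,-0.128,-1],[183,173,0,0,0,-0.128,-1],[183,173,0,0,0,-0.128,-1],[183,173,0,0,0,-0.128,-1],[183,173,0,0,0,-0.128,-1],[366,186,0,0,0,-0.128,-1],[366,186,0,0,0,-0.128,-1]]'
python3 go.py 300 40 330 438 64 150
```

```text
time: 1.9
ee_pos: [285.7, -42.9, 331.1]
tool_rot: [-2.23, -2.213, 0.0]
wrist_force: [1.6, -0.1, -0.5]
opening: 85.7
grasp_force: 0.0
t 1.9 pos [285.7 -42.9 331.1] j [-0.4 -0.5 -0.1  1.9 -0.   1.2] open 85.7 turn [-0.  0. -0.]
[300.0, 40.0, 330.0] shift [83.  13.6  1. ]
[438.0, 64.0, 150.0] shift [108.1 151.5 181. ]
```

```bash
python3 -m jog '[[83,13,0,0,0,0,-1],[83,13,0,0,0,0,-1],[108,151,180,0,0,0,-1],[108,151,180,0,0,0,-1],[108,151,180,0,0,0,-1],[108,151,180,0,0,0,-1],[108,151,180,0,0,0,-1],[108,151,180,0,0,0,-1]]'
python3 go.py 439 64 100
python3 - <<'E'
from h import *
s=bot.read_camera('side');t=bot.read_camera('top')
a=t['frame'][160:300,160:340,::-1];b=s['frame'][170:310,210:390,::-1]
cv2.imwrite('pics/d1.png',cv2.resize(np.hstack([a,b]),None,fx=2.2,fy=2.2))
E
```

```text
time: 2.7
ee_pos: [435.4, 63.8, 146.6]
tool_rot: [-2.221, -2.213, 0.01]
wrist_force: [-1.2, 0.1, -1.1]
opening: 85.1
grasp_force: 0.0
t 2.7 pos [435.4  63.8 146.6] j [-0.  -0.2 -0.3  1.5 -0.   1.6] open 85.1 turn [-0.  0. -0.]
[439.0, 64.0, 100.0] shift [ 0.2  4.  46.5]
```

View pics/d1.png

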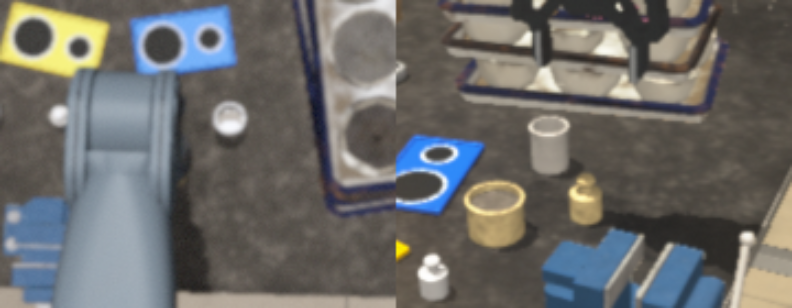

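The arm hides the top view. In the side view the open fingers (540–635) straddle the brass weight (586). Descending.

```bash
python3 -m jog '[[0,4,47,0,0,0,-1],[0,4,90,0,0,0,-1],[0,4,125,0,0,0,-1],[0,4,141,0,0,0,-1],[0,4,141,0,0,0,-1],[0,4,141,0,0,0,-1]]'
python3 go.py 439 64 6
python3 - <<'E'
from h import *
s=bot.read_camera('side')
cv2.imwrite('pics/d2.png',cv2.resize(s['frame'][180:320,180:360,::-1],None,fx=3,fy=3))
E
```

```text
time: 3.4
ee_pos: [442.3, 64.1, 12.6]
tool_rot: [2.224, 2.216, 0.003]
wrist_force: [-0.0, 0.2, 0.6]
opening: 85.2
grasp_force: 0.0
t 3.4 pos [442.3  64.1  12.6] j [-0.  -0.1 -0.5  1.2 -0.   1.6] open 85.2 turn [ 0.  0. -0.]
[439.0, 64.0, 6.0] shift [-0.1 -3.3  6.5]
```

View pics/d2.png

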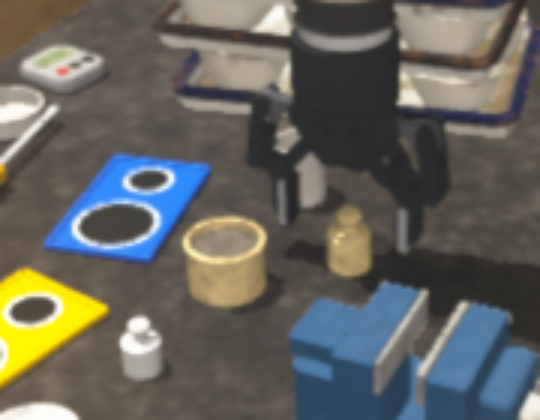

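Fingers at (283,205) and (405,230) straddle the brass weight (349,245). Lowering 7 mm and closing.

```bash
python3 -m jog '[[0,-2,7,0,0,0,-1],[0,-2,7,0,0,0,1],[0,-2,7,0,0,0,1],[0,-2,7,0,0,0,1],[0,-2,7,0,0,0,1],[0,-2,7,0,0,0,1],[0,-2,7,0,0,0,1],[0,-2,7,0,0,0,1]]'
python3 go.py 439 64 80 618 211 80
```

```text
time: 4.25
ee_pos: [439.6, 64.5, 3.9]
tool_rot: [2.224, 2.218, 0.001]
wrist_force: [-0.5, 0.4, 3.3]
opening: 29.7
grasp_force: 59.6
t 4.2 pos [439.6  64.5   3.9] j [-0.  -0.1 -0.5  1.2  0.   1.6] open 29.7 turn [ 0. -0. -0.]
[439.0, 64.0, 80.0] shift [ -0.5  -0.5 -76.1]
[618.0, 211.0, 80.0] shift [147.1 178.  -75.9]
```

```bash
python3 -m jog '[[0,0,-50,0,0,0,1],[0,0,-100,0,0,0,1],[40,48,-100,0,0,0,1],[73,89,-100,0,0,0,1],[110,133,-100,0,0,0,1],[147,178,-100,0,0,0,1],[147,178,-100,0,0,0,1],[147,178,-100,0,0,0,1]]'
python3 go.py 617 211 20
python3 - <<'E'
from h import *
s=bot.read_camera('side')
cv2.imwrite('pics/d3.png',cv2.resize(s['frame'][160:340,120:320,::-1],None,fx=3,fy=3))
E
```

```text
time: 5.05
ee_pos: [618.7, 213.3, 99.3]
tool_rot: [-2.22, -2.219, 0.003]
wrist_force: [-0.7, -0.3, -2.6]
opening: 29.5
grasp_force: 60.5
t 5.0 pos [618.7 213.3  99.3] j [0.2 0.4 0.2 1.4 0.  1.8] open 29.5 turn [-0. -0. -0.]
[617.0, 211.0, 20.0] shift [-2.4 -1.5 79.4]
```

View pics/d3.png

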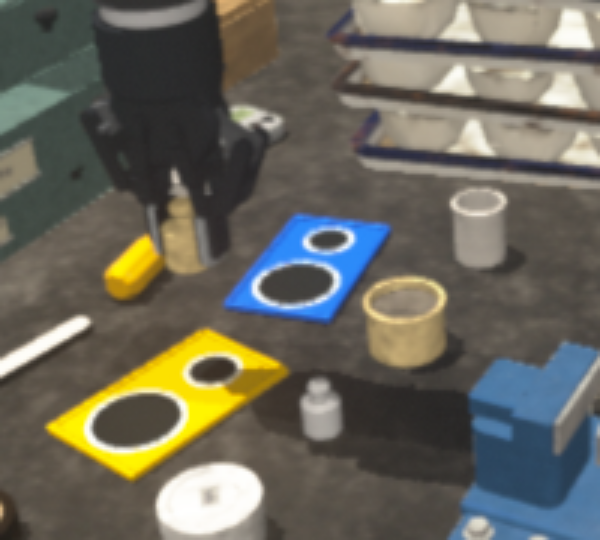

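The brass weight (crop 185,240) hangs upright, centred between the fingers. Setting it on the yellow small seat.

```bash
python3 -m jog '[[-1.5,-1.5,40,0,0,0,1],[-1.5,-1.5,70,0,0,0,1],[-1.5,-1.5,82,0,0,0,1],[-1.5,-1.5,87,0,0,0,1],[-1.5,-1.5,87,0,0,0,1],[-1.5,-1.5,87,0,0,0,1]]'
python3 go.py 617 211 9
```

```text
time: 5.7
ee_pos: [617.2, 209.5, 18.5]
tool_rot: [2.224, 2.217, 0.004]
wrist_force: [0.5, 0.2, -1.4]
opening: 29.2
grasp_force: 60.6
t 5.7 pos [617.2 209.5  18.5] j [ 0.2  0.4  0.1  1.3 -0.   1.8] open 29.2 turn [ 0. -0. -0.]
[617.0, 211.0, 9.0] shift [ 1.5 -0.3  9.5]
```

```bash
python3 -m jog '[[1,0,5,0,0,0,1],[1,0,8,0,0,0,1],[1,0,8,0,0,0,1],[1,0,8,0,0,0,1]]'
python3 go.py 617 211 9
```

```text
time: 6.1
ee_pos: [616.6, 210.7, 9.0]
tool_rot: [2.224, 2.218, 0.002]
wrist_force: [0.0, 1.0, -0.4]
opening: 29.5
grasp_force: 60.7
t 6.1 pos [616.6 210.7   9. ] j [0.2 0.4 0.1 1.2 0.  1.8] open 29.5 turn [ 0. -0. -0.]
[617.0, 211.0, 9.0] shift [0.3 0.4 0. ]
```

```bash
python3 -m jog '[[0,0,1,0,0,0,1],[0,0,1,0,0,0,-1],[0,0,1,0,0,0,-1],[0,0,1,0,0,0,-1],[0,0,1,0,0,0,-1],[0,0,-40,0,0,0,-1],[0,0,-80,0,0,0,-1],[0,0,-100,0,0,0,-1]]'
python3 go.py 514 229 100
```

```text
time: 6.9
ee_pos: [617.8, 210.8, 112.6]
tool_rot: [2.223, 2.216, 0.008]
wrist_force: [0.3, -0.5, 0.2]
opening: 85.3
grasp_force: 0.0
t 6.9 pos [617.8 210.8 112.6] j [0.2 0.4 0.2 1.4 0.  1.8] open 85.3 turn [ 0. -0. -0.]
[514.0, 229.0, 100.0] shift [  17.9 -103.9   12.1]
```

```bash
python3 -m jog '[[9,-52,0,0,0,0,-1],[18,-103,0,0,0,0,-1],[18,-103,40,0,0,0,-1],[18,-103,75,0,0,0,-1],[18,-103,95,0,0,0,-1],[18,-103,100,0,0,0,-1],[18,-103,100,0,0,0,-1]]'
python3 go.py 514 229 4
python3 - <<'E'
from h import *
s=bot.read_camera('side')
cv2.imwrite('pics/d4.png',cv2.resize(s['frame'][190:350,110:310,::-1],None,fx=3,fy=3))
E
```

```text
time: 7.6
ee_pos: [512.2, 228.5, 7.5]
tool_rot: [-2.224, -2.217, 0.003]
wrist_force: [-0.0, 0.3, 1.0]
opening: 85.3
grasp_force: 0.0
t 7.6 pos [512.2 228.5   7.5] j [ 0.3  0.2 -0.2  1.2  0.   1.9] open 85.3 turn [-0.  0. -0.]
[514.0, 229.0, 4.0] shift [0.5 1.8 3.5]
```

View pics/d4.png

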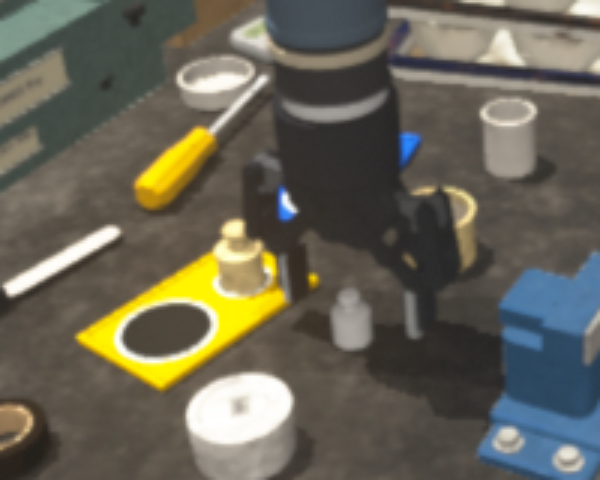

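The brass weight stands on its seat (243,280), and the fingers straddle the silvery weight (351,320). Closing.

```bash
python3 -m jog '[[0,2,3.5,0,0,0,-1],[0,2,3.5,0,0,0,1],[0,2,3.5,0,0,0,1],[0,2,3.5,0,0,0,1],[0,2,3.5,0,0,0,1],[0,2,3.5,0,0,0,1],[0,2,3.5,0,0,0,1],[0,2,3.5,0,0,0,1]]'
python3 go.py 514 229 110 636 25 110
```

```text
time: 8.45
ee_pos: [515.5, 228.9, 5.5]
tool_rot: [2.224, 2.218, 0.002]
wrist_force: [0.3, 0.9, 3.6]
opening: 22.4
grasp_force: 59.1
t 8.4 pos [515.5 228.9   5.5] j [ 0.3  0.2 -0.2  1.2  0.   1.9] open 22.4 turn [ 0. -0. -0.]
[514.0, 229.0, 110.0] shift [   0.1   -1.4 -104.5]
[636.0, 25.0, 110.0] shift [-203.5  121.2 -104.5]
```

```bash
python3 -m jog '[[0,0,-50,0,0,0,1],[0,0,-95,0,0,0,1],[-42,24,-95,0,0,0,1],[-84,48,-95,0,0,0,1],[-126,72,-95,0,0,0,1],[-168,97,-95,0,0,0,1],[-203,121,-95,0,0,0,1],[-203,121,-95,0,0,0,1]]'
python3 -m jog '[[0,0,0,0,0,0,1],[0,0,45,0,0,0,1],[0,0,75,0,0,0,1],[0,0,75,0,0,0,1],[0,0,75,0,0,0,1]]'
python3 go.py 636 25 10
```

```text
time: 9.25
ee_pos: [637.4, 19.8, 98.1]
tool_rot: [2.231, 2.209, -0.003]
wrist_force: [0.1, 1.5, -1.2]
opening: 22.4
grasp_force: 59.4
time: 9.75
ee_pos: [633.8, 26.7, 24.1]
tool_rot: [-2.221, -2.218, 0.003]
wrist_force: [-0.3, -0.1, -0.7]
opening: 22.7
grasp_force: 59.3
t 9.8 pos [633.8  26.7  24.1] j [-0.1  0.4  0.1  1.3  0.   1.5] open 22.7 turn [-0. -0. -0.]
[636.0, 25.0, 10.0] shift [-1.7  2.3 14.1]
```

```bash
python3 -m jog '[[-1,1,8,0,0,0,1],[-1,1,13,0,0,0,1],[-1,1,13,0,0,0,1],[-1,1,13,0,0,0,1]]'
python3 go.py 636 25 10
```

```text
time: 10.15
ee_pos: [636.8, 24.3, 12.5]
tool_rot: [2.224, 2.218, 0.001]
wrist_force: [0.1, 0.1, -1.8]
opening: 22.5
grasp_force: 59.3
t 10.2 pos [636.8  24.3  12.5] j [-0.1  0.4  0.1  1.2  0.   1.5] open 22.5 turn [ 0.  0. -0.]
[636.0, 25.0, 10.0] shift [ 0.7 -0.8  2.5]
```

```bash
python3 -m jog '[[0,-0.5,2,0,0,0,1],[0,-0.5,2,0,0,0,1],[0,-0.5,2.5,0,0,0,1],[0,-0.5,2.5,0,0,0,1]]'
python3 -m jog '[[0,0,0,0,0,0,-1],[0,0,0,0,0,0,-1],[0,0,0,0,0,0,-1],[0,0,0,0,0,0,-1],[0,0,-40,0,0,0,-1],[0,0,-80,0,0,0,-1],[0,0,-100,0,0,0,-1],[0,0,-100,0,0,0,-1]]'
python3 go.py 509 123 110
```

```text
time: 10.55
ee_pos: [636.6, 24.3, 10.5]
tool_rot: [2.224, 2.217, 0.002]
wrist_force: [-1.5, -0.2, 4.3]
opening: 22.4
grasp_force: 59.9
time: 11.35
ee_pos: [639.1, 24.2, 114.6]
tool_rot: [2.22, 2.213, 0.01]
wrist_force: [0.6, 0.3, 0.2]
opening: 85.4
grasp_force: 0.0
t 11.3 pos [639.1  24.2 114.6] j [-0.1  0.3  0.2  1.4  0.   1.5] open 85.4 turn [ 0.  0. -0.]
[509.0, 123.0, 110.0] shift [  98.4 -130.4    3.3]
```

```bash
python3 -m jog '[[33,-43,0,0,0,0,-1],[66,-85,0,0,0,0,-1],[99,-127.5,0,0,0,0,-1],[99,-127.5,0,0,0,0,-1],[99,-127.5,30,0,0,0,-1],[99,-127.5,50,0,0,0,-1],[99,-127.5,50,0,0,0,-1]]'
python3 go.py 509 123 10
python3 - <<'E'
from h import *
s=bot.read_camera('side')
cv2.imwrite('pics/d5.png',cv2.resize(s['frame'][180:340,150:350,::-1],None,fx=3,fy=3))
E
```

```text
time: 12.05
ee_pos: [505.1, 123.2, 54.7]
tool_rot: [-2.221, -2.215, 0.011]
wrist_force: [-1.5, 0.4, 0.3]
opening: 85.3
grasp_force: 0.0
t 12.1 pos [505.1 123.2  54.7] j [ 0.1  0.1 -0.2  1.3 -0.   1.7] open 85.3 turn [-0.  0. -0.]
[509.0, 123.0, 10.0] shift [-0.2  4.3 44.6]
```

View pics/d5.png

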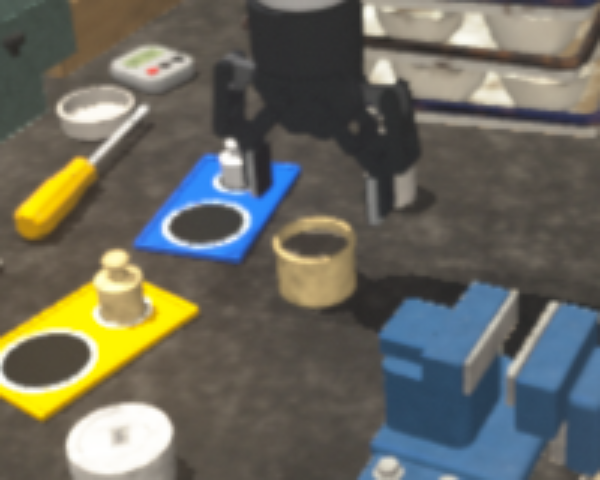

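Silvery weight stands on the blue small seat; fingers (258–375) straddle the brass cup (315,260). Descending and closing.

```bash
python3 -m jog '[[0,0,25,0,0,0,-1],[0,0,42,0,0,0,-1],[0,0,51,0,0,0,-1],[0,0,51,0,0,0,-1],[0,0,51,0,0,0,-1]]'
python3 go.py 509 123 10
python3 -m jog '[[0,0,0,0,0,0,1],[0,0,0,0,0,0,1],[0,0,0,0,0,0,1],[0,0,0,0,0,0,1],[0,0,0,0,0,0,1],[0,0,0,0,0,0,1]]'
python3 go.py 625 92 100
```

```text
time: 12.6
ee_pos: [509.6, 123.7, 9.3]
tool_rot: [2.224, 2.217, 0.002]
wrist_force: [-0.1, -0.6, 0.5]
opening: 85.5
grasp_force: 0.0
t 12.6 pos [509.6 123.7   9.3] j [ 0.1  0.1 -0.3  1.2 -0.   1.7] open 85.5 turn [ 0. -0. -0.]
[509.0, 123.0, 10.0] shift [-0.7 -0.6 -0.7]
time: 13.2
ee_pos: [510.2, 123.9, 10.1]
tool_rot: [2.223, 2.217, 0.004]
wrist_force: [-0.6, -0.3, 6.3]
opening: 55.3
grasp_force: 63.8
t 13.2 pos [510.2 123.9  10.1] j [ 0.1  0.1 -0.3  1.2 -0.   1.7] open 55.3 turn [ 0. -0. -0.]
[625.0, 92.0, 100.0] shift [-31.5 115.2 -89.5]
```

```bash
python3 -m jog '[[0,0,-30,0,0,0,1],[0,0,-60,0,0,0,1],[-11,38,-60,0,0,0,1],[-21,76,-60,0,0,0,1],[-31.5,115,-60,0,0,0,1],[-31.5,115,-60,0,0,0,1],[-31.5,115,-60,0,0,0,1],[-31.5,115,-60,0,0,0,1]]'
python3 -m jog '[[0,0,25,0,0,0,1],[0,0,42,0,0,0,1],[0,0,48,0,0,0,1],[0,0,50,0,0,0,1],[0,0,50,0,0,0,1],[0,0,50,0,0,0,1]]'
python3 go.py 625 92 15
```

```text
time: 14.0
ee_pos: [622.3, 92.1, 67.6]
tool_rot: [-2.223, -2.217, 0.002]
wrist_force: [-0.7, 0.3, -1.2]
opening: 54.7
grasp_force: 64.3
time: 14.6
ee_pos: [624.4, 92.1, 19.8]
tool_rot: [2.223, 2.217, 0.003]
wrist_force: [-0.2, -0.4, -2.0]
opening: 55.1
grasp_force: 64.4
t 14.6 pos [624.4  92.1  19.8] j [0.  0.4 0.1 1.2 0.  1.6] open 55.1 turn [ 0. -0. -0.]
[625.0, 92.0, 15.0] shift [-0.1  0.6  4.8]
```

```bash
python3 -m jog '[[0,0.5,2,0,0,0,1],[0,0.5,4,0,0,0,1],[0,0.5,5,0,0,0,1],[0,0.5,5,0,0,0,1]]'
python3 -m jog '[[0,0,0,0,0,0,-1],[0,0,0,0,0,0,-1],[0,0,0,0,0,0,-1],[0,0,-30,0,0,0,-1],[0,0,-60,0,0,0,-1],[0,0,-95,0,0,0,-1],[0,0,-95,0,0,0,-1],[0,0,-95,0,0,0,-1]]'
python3 go.py 518 345 110 560 200 110
```

```text
time: 15.0
ee_pos: [625.0, 91.9, 15.1]
tool_rot: [2.224, 2.217, 0.002]
wrist_force: [-1.9, 0.2, 5.4]
opening: 55.2
grasp_force: 64.9
time: 15.8
ee_pos: [625.2, 91.9, 109.8]
tool_rot: [2.223, 2.217, 0.004]
wrist_force: [0.1, 0.9, -0.7]
opening: 85.2
grasp_force: 0.0
t 15.8 pos [625.2  91.9 109.8] j [0.  0.3 0.2 1.4 0.  1.6] open 85.2 turn [ 0. -0. -0.]
[518.0, 345.0, 110.0] shift [ 252.8 -108.    -0.5]
[560.0, 200.0, 110.0] shift [107.9 -65.6  -0.4]
```

```bash
python3 -m jog '[[46,-20,0,0,0,0,-1],[92,-40,0,0,0,0,-1],[138,-60,0,0,0,0,-1],[184,-80,0,0,0,0,-1],[230,-98,0,0,0,0,-1],[253,-107,0,0,0,0,-1],[253,-107,25,0,0,0,-1],[253,-107,45,0,0,0,-1]]'
python3 -m jog '[[0,0,8,0,0,0,-1],[0,0,8,0,0,0,-1],[0,0,8,0,0,0,-1]]'
python3 go.py 518 345 7
python3 - <<'E'
from h import *
s=bot.read_camera('side')
cv2.imwrite('pics/d6.png',cv2.resize(s['frame'][200:380,80:320,::-1],None,fx=3,fy=3))
E
```

```text
time: 16.6
ee_pos: [516.2, 346.1, 60.8]
tool_rot: [-2.221, -2.221, 0.004]
wrist_force: [0.0, -0.4, -0.6]
opening: 85.6
grasp_force: 0.0
time: 16.9
ee_pos: [517.8, 344.8, 55.0]
tool_rot: [-2.225, -2.217, 0.001]
wrist_force: [-0.4, 0.4, 0.1]
opening: 85.6
grasp_force: 0.0
t 16.9 pos [517.8 344.8  55. ] j [ 0.5  0.3  0.1  1.3 -0.   2. ] open 85.6 turn [-0.  0. -0.]
[518.0, 345.0, 7.0] shift [ 0.2  0.2 48. ]
```

View pics/d6.png

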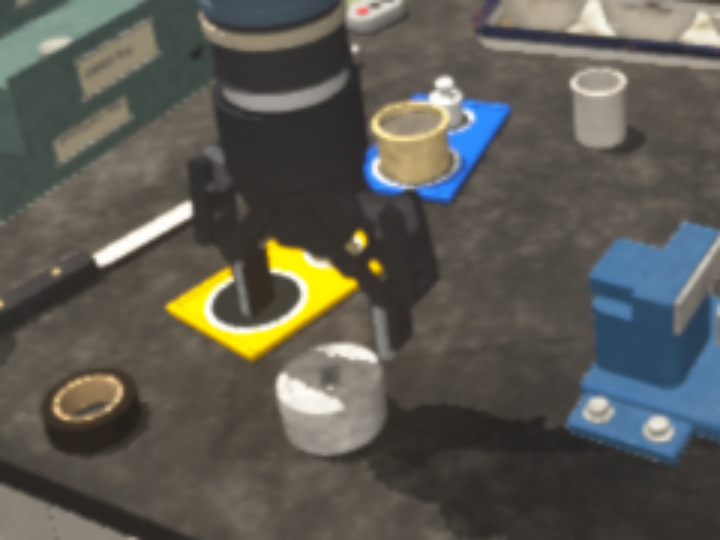

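The cup is centred on the blue large seat. The fingers (258 and 390) straddle the tin (331,395).

```bash
python3 -m jog '[[0,0,25,0,0,0,-1],[0,0,40,0,0,0,-1],[0,0,48,0,0,0,-1],[0,0,48,0,0,0,-1]]'
python3 -m jog '[[0,0,0,0,0,0,1],[0,0,0,0,0,0,1],[0,0,0,0,0,0,1],[0,0,0,0,0,0,1],[0,0,0,0,0,0,1],[0,0,0,0,0,0,1]]'
python3 go.py 631 278 70
```

```text
time: 17.35
ee_pos: [516.7, 344.4, 5.7]
tool_rot: [-2.224, -2.217, 0.005]
wrist_force: [-1.2, -0.1, 0.4]
opening: 85.4
grasp_force: 0.0
time: 17.95
ee_pos: [519.1, 345.9, 9.0]
tool_rot: [2.224, 2.218, 0.005]
wrist_force: [1.2, 0.5, 6.1]
opening: 59.7
grasp_force: 65.2
t 17.9 pos [519.1 345.9   9. ] j [0.5 0.4 0.  1.2 0.  2. ] open 59.7 turn [ 0. -0. -0.]
[631.0, 278.0, 70.0] shift [-67.4 112.3 -60.8]
```

```bash
python3 -m jog '[[0,0,-35,0,0,0,1],[0,0,-60,0,0,0,1],[-22,37,-60,0,0,0,1],[-45,75,-60,0,0,0,1],[-67,112,-60,0,0,0,1],[-67,112,-60,0,0,0,1],[-67,112,-60,0,0,0,1],[-67,112,-60,0,0,0,1]]'
python3 -m jog '[[0,0,25,0,0,0,1],[0,0,42,0,0,0,1],[0,0,48,0,0,0,1],[0,0,50,0,0,0,1],[0,0,50,0,0,0,1],[0,0,50,0,0,0,1]]'
python3 go.py 631 278 13.5
```

```text
time: 18.75
ee_pos: [628.5, 278.2, 66.5]
tool_rot: [-2.223, -2.218, 0.003]
wrist_force: [-0.5, -0.3, -1.0]
opening: 59.7
grasp_force: 65.0
time: 19.35
ee_pos: [630.3, 278.5, 18.8]
tool_rot: [2.224, 2.218, 0.003]
wrist_force: [-0.2, 0.4, -0.6]
opening: 59.6
grasp_force: 65.0
t 19.4 pos [630.3 278.5  18.8] j [0.3 0.5 0.2 1.3 0.  1.9] open 59.6 turn [ 0. -0. -0.]
[631.0, 278.0, 13.5] shift [-0.5  0.7  5.3]
```

```bash
python3 -m jog '[[0,0.5,3,0,0,0,1],[0,0.5,4.5,0,0,0,1],[0,0.5,5,0,0,0,1],[0,0.5,5,0,0,0,1]]'
python3 -m jog '[[0,0,0,0,0,0,-1],[0,0,0,0,0,0,-1],[0,0,0,0,0,0,-1],[0,0,-30,0,0,0,-1],[0,0,-60,0,0,0,-1],[0,0,-100,0,0,0,-1],[0,-40,-150,0,0,0,-1],[0,-80,-150,0,0,0,-1]]'
python3 go.py 320 150 250
```

```text
time: 19.75
ee_pos: [631.0, 278.1, 14.0]
tool_rot: [2.224, 2.217, 0.003]
wrist_force: [0.1, -1.5, 5.7]
opening: 59.6
grasp_force: 65.4
time: 20.55
ee_pos: [553.9, 278.7, 167.1]
tool_rot: [2.224, 2.213, 0.014]
wrist_force: [-0.3, 1.6, 1.4]
opening: 85.4
grasp_force: 0.0
t 20.6 pos [553.9 278.7 167.1] j [ 0.4  0.3  0.2  1.5 -0.   1.9] open 85.4 turn [ 0. -0. -0.]
[320.0, 150.0, 250.0] shift [-129.6 -232.5  -85.5]
```

Retreat clear of the view, then check everything.

```bash
python3 -m jog '[[-23,-41,-50,0,0,0,-1],[-47,-80,-85,0,0,0,-1],[-70,-120,-85,0,0,0,-1],[-90,-160,-85,0,0,0,-1],[-110,-200,-85,0,0,0,-1],[-129,-232,-85,0,0,0,-1],[-129,-232,-85,0,0,0,-1],[-129,-232,-85,0,0,0,-1]]'
python3 - <<'E'
from h import *
s=bot.read_camera('side');t=bot.read_camera('top')
a=t['frame'][150:250,130:290,::-1];b=s['frame'][200:340,110:334,::-1]
A=cv2.resize(a,(640,400));cv2.imwrite('pics/e1.png',A)
cv2.imwrite('pics/e2.png',cv2.resize(b,(784,490)))
E
```

```text
time: 21.35
ee_pos: [317.7, 149.7, 247.5]
tool_rot: [2.225, 2.217, 0.003]
wrist_force: [0.4, 0.6, -0.5]
opening: 85.5
grasp_force: 0.0
```

View pics/e1.png

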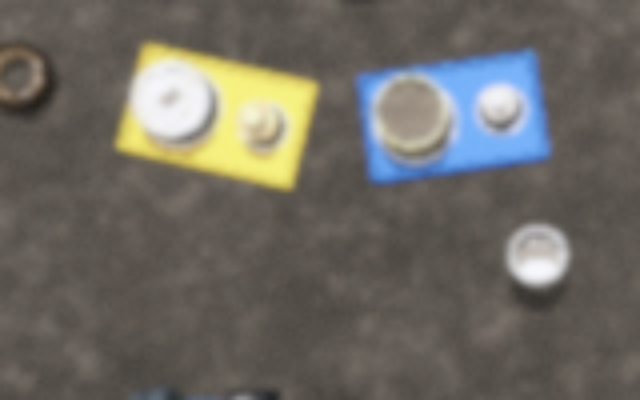

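View pics/e2.png

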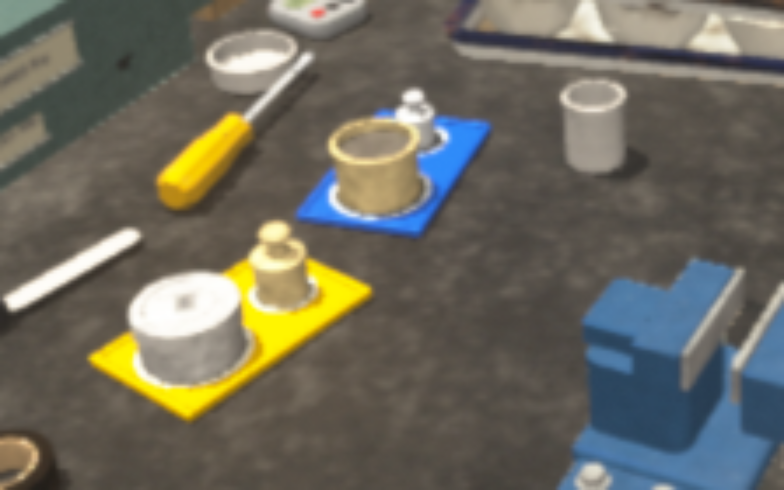

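All four things stand upright on their seats with the white rings showing round them, and the steel cup (594,125) is untouched. A quick numeric check before handing in.

```bash
python3 - <<'E'
from h import *
np.set_printoptions(precision=1,suppress=True)
t=bot.read_camera('top')
for n,p,z,ref in [('cup',(412,116),45,(623.5,91.3)),('tin',(173,101),39,(629.4,277.7)),('bw',(260,124),47,(615.2,210.8)),('sw',(500,105),38,(634.2,24.6)),('scup',(538,256),50,(512.4,-8.7))]:
    print(n,cast(t,(130+p[0]/4-.375,150+p[1]/4-.375),z)[0][:2]-ref)
E
```

```text
cup [-4.7 -0.7]
tin [-2.8 -2.2]
bw [-6.4 -4.5]
sw [-3.3 -0.7]
scup [ 0.1 -0.7]
```

All within 12 mm, so handing in.

```bash
python3 -c "
from station import bot
print(bot.hand_in())"
```

```text
the job is handed in; nothing more can be done
None
```

Both kits are made up and handed in at about 21.5 s of robot time: in the last pictures all four things stand upright within about 7 mm of their seat centres, and the steel cup has not moved; the hand-in returned no verdict.

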